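# Lay out two saxophone keys on the felt mat for repadding

### The arm

A 6-joint arm with a two-finger parallel gripper is mounted at the origin on the work surface. World frame = base frame: x ahead of the robot, y to its left, z up, the work surface at z = 0. Lengths are in m, angles in degrees, forces in N, time in s.
With the tool pointing down it reaches from about 0.4 to 0.825 m from the base axis. Payload 7 kg.
Tool frame: the origin (TCP) lies on the centre line of the jaws, within the pads' length; the fingertips stand 8 mm ahead of it and the grasp point (between the pads) lies 11 mm behind it; z points along the fingers, y is the line along which they close (so a half turn about z gives the same grasp; the last joint's range is limited). The gripper opens to 88 mm and grips with 3 to 60 N. Pads are 19 mm wide; open, the fingers measure 130 mm over their backs; the gripper's body (78 mm by 193 mm) begins 47 mm behind the grasp point.
Start: joints at [90.648, 20.546, 0.682, 0, -70.136, -16.507], TCP at [0.184, 0.649, 0.235] pointing down, gripper open.
Joint ranges: [-176.03, 176.03], [-82.01, 121.73], [-58.28, 71.71], [-173.87, 95.51], [-174.79, -0.11], [-173.66, 173.66]. Speed limits (degrees/s): [136.94, 136.94, 172.46, 180, 180, 180].

### API

Orientations are given as [roll, pitch, yaw] about the fixed x, y, z axes, in that order (R = Rz(yaw) Ry(pitch) Rx(roll)).
In Python, from plant import r gives the robot as it stands.
- The arm moves only by the tool carry_out, never from a script. Its argument "targets" is a list of rows, each a list of 6 numbers: the shift along the tool's x, y, z scaled (see below), then the turn, a rotation vector about the tool's x, y, z scaled (see below). A call has 1 to 5 rows; each row shifts and turns the commanded pose from where the row before left it, along the tool's axes as they then stand; what a row does not reach is not made up. The controller multiplies each number of a shift by 0.5 m and each number of a turn by 60 degrees. A row lasts 1/8 s, in which the tool goes at most 62.5 mm and 10.7 degrees, less where a joint would pass 70% of its speed; a pose out of reach is approached as far as the arm can. A call with a number of a shift or a turn outside -1 to 1 is refused whole. A call with a gripper value outside its range is refused whole. "hand" is the opening, from 0 (shut) to 1 (fully open), set as the call begins (left out, the last holds). The fingers move at their own pace and stop on an object; "squeeze" is the grip in N (left out, the last holds). Time passes only in rows, so rows that do not move let the fingers close. It gives the time, the measured TCP pose, the force, the opening and the grip force at its end, in the units of the state.
- r.get_state(): the state, without advancing time (a new reading comes with each control period).
- r.capture(name): name is "scene" or "side" or "wrist"; returns the picture (480x640x3 uint8, red, green, blue); there is no depth.
- r.camera_info(name): a dict with "K" (3x3 intrinsics, pixels), "eye" and "attitude" of the camera in the world. Camera axes: x right, y down, z forward; pixel columns grow to the right and rows downward; lengths in m; the calibration is good to about 2 mm. The wrist camera is an equidistant fisheye: a pixel r from the principal point sees the ray r / f radians off the axis. A picture is of the moment at which its call begins: read the wrist's pose just before it. camera_info takes no time and is no camera call; for the wrist camera it gives the pose at the moment of the call.
- r.close_job(): hands the job in; it is judged then, once.
The state is a dict: "time_s": time; "joints": joint angles; "qd": joint speeds; "joint_torque": joint torques, N m; "tcp_pos": TCP position; "eef_rot": TCP orientation; "contact_force": force on the tool from outside, world axes, zero at the start; "moment": the same for the moment, N m; "gripper_width": finger opening in m; "gripper_force": force on a finger pad.
Only numpy, scipy, OpenCV 4.12 (cv2) and the standard library are available. Lean on these libraries where they do the work, as an engineer would, in place of code of your own. Each camera call takes 0.05 s, during which the arm holds its last target. There are 200 camera calls.

### The job

Lay out the repadding job on the blue felt mat, in front of the black leak light, which stays where it lies: the low E-flat key (small cup) in the middle of the half of the mat nearer the turntable with the bow, the low B-flat key (large cup) in the middle of the other half, both cup up as they are, square to the mat with the cup towards the leak light and the hinge tube towards the robot. Lay the boxwood burnishing stick between them along the middle of the mat, pointing to and from the robot, either way round and clear of the leak light. Once a key is down on the mat, set its pad flat in its cup, resonator up: the large pad in the B-flat key, the small one in the E-flat key.

Things in the scene. Friction and masses are not known exactly. Their poses are not given: they have to be found in the camera images.
- mat: Fixed blue felt mat, 200 (x) by 300 (y) mm, 3 mm thick, on the bench. Origin: centre of its underside, at bench level. Its x axis points away from the robot to its far long edge, y to the robot's left; turned by up to 0.15 rad.
- turntable: Round grey cast-aluminium turntable, 220 mm across, standing behind the mat to the left or the right, with the gold U-shaped body bow on it (125 mm high in all). Not handled; it only tells which half of the mat is nearer to it. Origin: centre of its foot, on the bench; its yaw means nothing.
- key_bb: Brass low B-flat key, 75 g, cup up. Cup: rim 65 mm across and 8 high; inside 57 across at the floor (4 above the underside), 61 at the rim. Arm, 9 wide and high, runs along -x to a 9 mm thick hinge tube across it at x = -75 (y -45 to 55) with a small foot at y = 49. Grip the arm (free x -33 to -70) from above at x = -50, closing along y. Origin: cup centre, underside; z up.
- key_eb: Brass low E-flat key, 50 g, cup up, smaller. Cup: rim 48 mm across and 8 high; inside 40 across at the floor (4 above the underside), 44 at the rim. Arm, 9 wide and high, along -x to a 9 mm thick hinge tube across it at x = -64 (y -35 to 30) with a small foot at y = 24. Grip the arm (free x -24 to -59) at x = -43, closing along y. Origin: cup centre, underside; z up.
- pad_large: Large brown leather pad, a disc of 50 mm diameter, 7 mm thick, with a low domed brass resonator on its upper face (8.6 mm high in all, small dark rivet at 9 mm), lying resonator up. 14 g. Origin: centre of its underside.
- pad_small: Small brown leather pad, a disc of 33 mm diameter, 7 mm thick, with a low steel resonator on its upper face (8.6 mm high in all), lying resonator up. 14 g. Origin: centre of its underside.
- stick: Pale yellow boxwood burnishing stick, flat-sided so that it does not roll, 116 mm long (x from -58 to +58 mm), 14 mm wide; its grip is 12 mm high, its narrower end at +x 9 mm high, dark ring near the other end. 22 g. Origin: on its underside at mid-length; x runs along it. Grip it at about x = -10 mm, closing across it.
- leak_light: Matte black steel leak light, a bar 16 mm thick and 194 mm long (along its y, from -96 to +98 mm) with a row of small white diodes, lying on the mat along its far edge with its centre about 80 mm beyond the mat's centre. Loose, 140 g; leave it where it is. Origin: on its underside, near mid-length.
Things that resemble listed ones, but are neither listed nor needed, are in the scene too. Leave any green or purple look-alike of the pad_large alone. Leave any orange look-alike of the stick alone.

How it is judged (in metres and radians):
At the end, for the whole second after the job is handed in: Mat frame, mm: key_eb y 45-110 to the turntable's side, key_bb to the other; both x -25..50, flat, within 0.26 rad of square, cups to the leak light; stick y within 22, x -45..25, within 0.26 rad of the mat's x; each pad flat on its cup's floor within 8 of centre; all at rest (((y of turntable in the frame of mat above 0 m and y of key_eb in the frame of mat between 0.045 and 0.11 m and y of key_bb in the frame of mat between -0.11 and -0.045 m) or (y of turntable in the frame of mat below 0 m and y of key_eb in the frame of mat between -0.11 and -0.045 m and y of key_bb in the frame of mat between 0.045 and 0.11 m)) and x of key_bb in the frame of mat between -0.025 and 0.05 m and z of key_bb in the frame of mat between -0.002 and 0.006 m and angle between the x axis of each of key_bb, key_eb, stick and the x axis of mat, either way round below 0.26 rad and x of leak_light in the frame of key_bb above 0.02 m and angle between each of key_bb, key_eb, pad_large, pad_small's own z axis and vertical below 0.1 rad and linear speed of each of key_bb, key_eb, pad_large, pad_small, stick below 0.01 m/s and x of key_eb in the frame of mat between -0.025 and 0.05 m and z of key_eb in the frame of mat between -0.002 and 0.006 m and x of leak_light in the frame of key_eb above 0.02 m and horizontal distance between pad_large and key_bb below 0.008 m and z of pad_large in the frame of key_bb between 0.002 and 0.0058 m and horizontal distance between pad_small and key_eb below 0.008 m and z of pad_small in the frame of key_eb between 0.002 and 0.0058 m and x of stick in the frame of mat between -0.045 and 0.025 m and y of stick in the frame of mat between -0.022 and 0.022 m and z of stick in the frame of mat between -0.002 and 0.006 m); the robot touches nothing.
It fails at once if the leak light is moved by more than 12 mm (distance of leak_light from where it was at the start of the episode above 0.012 m).
It fails at once if a pad sits in a cup while its key is not lying on the mat ((distance between pad_large and key_bb below 0.015 m and (x of key_bb in the frame of mat above 0.1 m or x of key_bb in the frame of mat below -0.1 m or y of key_bb in the frame of mat above 0.15 m or y of key_bb in the frame of mat below -0.15 m or z of key_bb in the frame of mat above 0.02 m)) or (distance between pad_small and key_eb below 0.015 m and (x of key_eb in the frame of mat above 0.1 m or x of key_eb in the frame of mat below -0.1 m or y of key_eb in the frame of mat above 0.15 m or y of key_eb in the frame of mat below -0.15 m or z of key_eb in the frame of mat above 0.02 m))).
It also fails if it takes over 128 s, if anything falls off the work surface, if the arm or the gripper's body presses on something with over 40 N, if the wrist force passes 120 N, or if a joint passes its speed limit or range.

## Working session

There is one attempt and no reset: what is moved stays moved. The work goes in short steps, Python scripts to look and compute and a tool call to move; the robot and the scene stay as the last step left them, time stands still between calls to the robot, and variables do not carry over. Pictures are saved under pics/ and viewed, at most 16 in all, crops included, and the job is handed in when it is done.

Besides the shell and the picture viewer there is one more tool, called after ">>>" as name(argument=value, ...), one argument or row to a line, values as JSON. carry_out: Moves the arm, as the interface text tells. Its arguments: {"type":"object","properties":{"targets":{"type":"array","items":{"type":"array","items":{"type":"number","minimum":-1,"maximum":1}}},"hand":{"type":"number"},"squeeze":{"type":"number"}},"required":["targets"]}

```bash
ls; mkdir -p pics
python3 - <<'E'
from plant import r
import cv2
print(r.get_state())
for n in ["scene","side","wrist"]:
    print(n,r.camera_info(n))
    cv2.imwrite(f"pics/{n}0.png",r.capture(n)[:,:,::-1])
E
```

```text
pics
{'time_s': 0.0, 'joints': array([ 9.06473658e+01,  2.05900761e+01,  6.32979714e-01, -2.05920247e-02,
       -7.01350929e+01, -1.65062371e+01]), 'qd': array([-0.07050506, -0.09451757, -0.0505719 ,  0.10274566, -0.00344308,
        0.08617755]), 'joint_torque': array([-4.73323835e-04, -5.82711017e+01,  2.93048537e+01,  6.99741796e+00,
        7.01118741e-03, -1.57665850e-04]), 'tcp_pos': array([0.18435585, 0.64883593, 0.2336305 ]), 'eef_rot': array([ 1.79906110e+02, -7.63534049e-03, -1.58658779e+01]), 'contact_force': array([ 0.99944686, -0.47133489, -0.03813714]), 'moment': array([-0.07146765,  0.00649599, -0.0181413 ]), 'gripper_force': 0.0, 'gripper_width': 0.08781820599380225}
scene {'K': array([[496.74929706,   0.        , 324.28953548],
       [  0.        , 496.74929706, 237.82492075],
       [  0.        ,   0.        ,   1.        ]]), 'eye': array([ 1.20894664, -0.46435542,  0.7477144 ]), 'attitude': array([-130.70323256,   -0.44513371,   56.15593298])}
side {'K': array([[611.42115317,   0.        , 320.93515526],
       [  0.        , 611.42115317, 229.4820067 ],
       [  0.        ,   0.        ,   1.        ]]), 'eye': array([0.40737325, 0.96480946, 1.06485157]), 'attitude': array([-136.35344213,    1.04560462, -172.28154626])}
wrist {'K': array([[371.64829954,   0.        , 321.48308031],
       [  0.        , 371.64829954, 238.85891515],
       [  0.        ,   0.        ,   1.        ]]), 'eye': array([0.25497619, 0.63096248, 0.38382351]), 'attitude': array([ 1.64045181e+02, -1.19874704e-01, -1.05866902e+02])}
```

View pics/scene0.png

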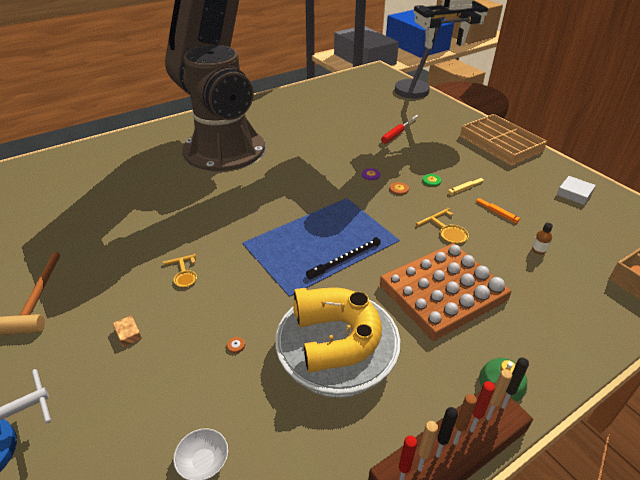

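View pics/side0.png

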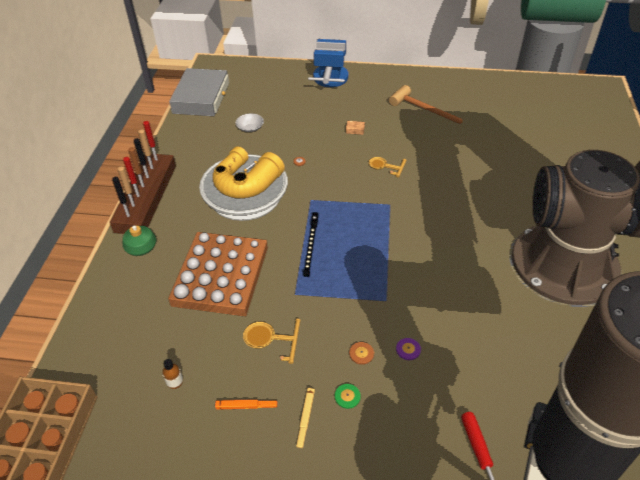

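```bash
cat > h.py <<'E'
import numpy as np, cv2
from scipy.spatial.transform import Rotation as R
def rot(a): return R.from_euler('xyz',a,degrees=True).as_matrix()
def ray(ci,px,fish=False):
    K=ci['K']; v=np.array([(px[0]-K[0,2])/K[0,0],(px[1]-K[1,2])/K[1,1]])
    if fish:
        t=np.hypot(*v); d=np.array([*(v/max(t,1e-9)*np.sin(t)),np.cos(t)])
    else: d=np.array([*v,1.])
    d=rot(ci['attitude'])@d
    return ci['eye'],d/np.linalg.norm(d)
def onz(ci,px,z,fish=False):
    e,d=ray(ci,px,fish); return e+d*(z-e[2])/d[2]
def tri(*rays):
    A=np.zeros((3,3));b=np.zeros(3)
    for e,d in rays:
        P=np.eye(3)-np.outer(d,d);A+=P;b+=P@e
    p=np.linalg.solve(A,b)
    return p,[round(1000*np.linalg.norm((np.eye(3)-np.outer(d,d))@(p-e)),1) for e,d in rays]
def proj(ci,p,fish=False):
    K=ci['K'];q=rot(ci['attitude']).T@(np.asarray(p)-ci['eye'])
    if fish:
        t=np.arctan2(np.hypot(q[0],q[1]),q[2]);n=np.hypot(q[0],q[1]);u=q[:2]/n*t
    else: u=q[:2]/q[2]
    return u*[K[0,0],K[1,1]]+K[:2,2]
def crop(img,x0,y0,w,h,s):
    c=cv2.resize(img[y0:y0+h,x0:x0+w],None,fx=s,fy=s,interpolation=cv2.INTER_CUBIC)
    st=10 if s>=4 else 20
    for x in range((x0//st+1)*st,x0+w,st):
        cv2.line(c,(int((x-x0+.5)*s),0),(int((x-x0+.5)*s),5),(255,255,255),1);cv2.putText(c,str(x),(int((x-x0+.5)*s)-10,16),0,.33,(255,255,255),1)
    for y in range((y0//st+1)*st,y0+h,st):
        cv2.line(c,(0,int((y-y0+.5)*s)),(5,int((y-y0+.5)*s)),(255,255,255),1);cv2.putText(c,str(y),(7,int((y-y0+.5)*s)+4),0,.33,(255,255,255),1)
    return c
E
python3 - <<'E'
from h import *
s=cv2.imread('pics/scene0.png');d=cv2.imread('pics/side0.png')
a=np.hstack([crop(s,150,245,80,60,5),crop(d,350,145,80,60,5)])
b=np.hstack([crop(s,380,160,160,100,2.5),crop(d,240,310,160,100,2.5)])
c=np.hstack([crop(s,220,330,40,30,5),crop(d,280,145,40,30,5),crop(d,340,330,80,30,5)])
a2=np.vstack([a,b]); cv2.imwrite('pics/c1.png',a2);print(a2.shape)
E
```

```text
(550, 800, 3)
```

View pics/wrist0.png

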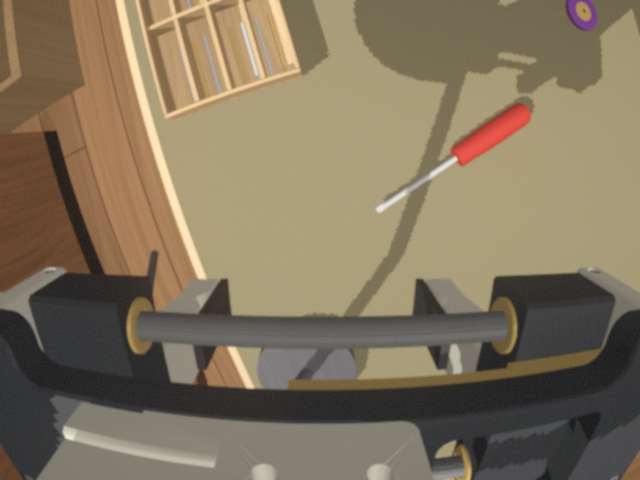

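View pics/c1.png

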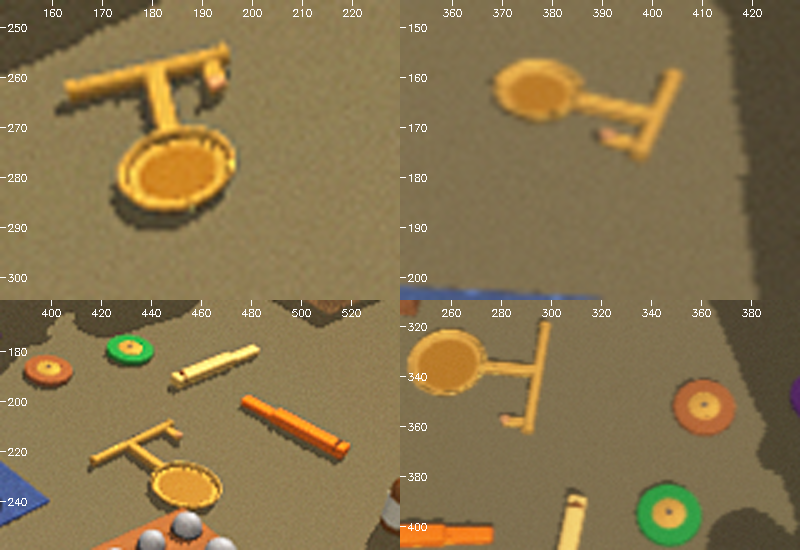

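Run:
```python
from plant import r
from h import *
S=r.camera_info('scene');D=r.camera_info('side')
P={'eb_rim':((185,278),(377,162),8),'eb_h1':((163.5,262.5),(404.5,159),9),'eb_h2':((194.5,254.5),(397.5,175),9),
'bb_rim':((454,233),(259,334.5),8),'bb_h1':((417,222.5),(298.5,319),9),'bb_h2':((448,209),(291,361),9),
'pl':((399,186.5),(361,351),8),'ps':((235,345),(299,161),8),
'st-':((450,190.5),(301,445),12),'st+':((482.5,179),(313,389),9),'green':((431,179.5),(347,395),8),
'm1':((243,244),(391,203),3),'m2':((348,199),(388,297),3),'m3':((399,239),(299,295),3),'m4':((291,291),(307,201),3),'leak1':((309,273),(315,212),16),'leak2':((379,241),(307,276),16),
'tt':((338,345),(244,186),40)}
np.set_printoptions(precision=4,suppress=True)
for k,(a,b,z) in P.items():
    p,e=tri(ray(S,a),ray(D,b)); print(k,p,e,'plane',onz(S,a,z/1000)[:2],onz(D,b,z/1000)[:2])
```

```text
eb_rim [ 0.4467 -0.2944  0.0091] [np.float64(0.3), np.float64(0.3)] plane [ 0.4451 -0.2943] [ 0.4469 -0.2953]
eb_h1 [ 0.3752 -0.3152  0.0082] [np.float64(0.4), np.float64(0.4)] plane [ 0.3766 -0.3152] [ 0.3749 -0.3147]
eb_h2 [ 0.3898 -0.2494  0.0085] [np.float64(0.8), np.float64(0.8)] plane [ 0.3893 -0.2498] [ 0.3903 -0.248 ]
bb_rim [0.6487 0.2795 0.0083] [np.float64(0.4), np.float64(0.4)] plane [0.6488 0.28  ] [0.6484 0.2791]
bb_h1 [0.5738 0.2325 0.0098] [np.float64(0.3), np.float64(0.3)] plane [0.5734 0.2334] [0.5736 0.2317]
bb_h2 [0.5735 0.3334 0.008 ] [np.float64(1.2), np.float64(1.2)] plane [0.5756 0.3327] [0.5723 0.3333]
pl [0.4367 0.2938 0.0099] [np.float64(0.1), np.float64(0.1)] plane [0.4347 0.2957] [0.4368 0.2927]
ps [ 0.6548 -0.282   0.0035] [np.float64(0.8), np.float64(0.8)] plane [ 0.6573 -0.2834] [ 0.6543 -0.2759]
st- [ 0.506   0.4609 -0.0396] [np.float64(30.9), np.float64(30.9)] plane [0.5243 0.3895] [0.5253 0.5023]
st+ [0.5421 0.4327 0.0566] [np.float64(31.9), np.float64(31.9)] plane [0.5308 0.5033] [0.5202 0.3886]
green [0.4543 0.3909 0.0055] [np.float64(0.4), np.float64(0.4)] plane [0.4564 0.388 ] [0.4545 0.3925]
m1 [ 0.404  -0.1438  0.0023] [np.float64(4.1), np.float64(4.1)] plane [ 0.4099 -0.143 ] [ 0.4011 -0.1474]
m2 [0.396  0.1537 0.0052] [np.float64(6.2), np.float64(6.2)] plane [0.401  0.1566] [0.3912 0.1469]
m3 [0.5861 0.1649 0.0006] [np.float64(2.7), np.float64(2.7)] plane [0.5908 0.1637] [0.5836 0.1647]
m4 [ 0.6057 -0.1283  0.0099] [np.float64(5.4), np.float64(5.4)] plane [ 0.5941 -0.127 ] [ 0.6107 -0.1304]
leak1 [ 0.5831 -0.0771  0.019 ] [np.float64(0.9), np.float64(0.9)] plane [ 0.5816 -0.0752] [ 0.583  -0.0808]
leak2 [0.5745 0.1158 0.0089] [np.float64(1.5), np.float64(1.5)] plane [0.5822 0.1107] [0.5723 0.1204]
tt [ 0.7726 -0.1374  0.0297] [np.float64(1.5), np.float64(1.5)] plane [ 0.7803 -0.1415] [ 0.768  -0.1276]
```

```bash
cat > plan.py <<'E'
# usage: plan.py x y z yaw  -> rows from measured pose (straight line, spread turn)
import sys,json
from plant import r
from h import *
s=r.get_state(); p=np.array(s['tcp_pos']); M=rot(s['eef_rot'])
def leg(t,yaw):
    global p,M
    T=rot([180,0,yaw]); d=np.array(t)-p; w=R.from_matrix(M.T@T).as_rotvec()
    n=max(1,int(np.ceil(max(np.linalg.norm(d)/.060,np.degrees(np.linalg.norm(w))/10.4))))
    rows=[]
    for i in range(n):
        sh=M.T@(np.array(t)-p)/(n-i)/.5; wv=R.from_matrix(M.T@T).as_rotvec()/(n-i)
        row=np.round(np.r_[sh,np.degrees(wv)/60],3); rows.append(row.tolist())
        p=p+M@(row[:3]*.5); M=M@R.from_rotvec(np.radians(row[3:]*60)).as_matrix()
    return rows
if __name__=='__main__':
    print('at',np.round(p,4),np.round(s['eef_rot'],2),'t',s['time_s'],'w',round(s['gripper_width'],4),'j',np.round(s['joints'],0))
    a=[float(v) for v in sys.argv[1:]]
    for i in range(0,len(a),4):
        rows=leg(a[i:i+3],a[i+3])
        for k in range(0,len(rows),5): print(json.dumps(rows[k:k+5]))
E
python3 plan.py .525 .436 .1 -93 .525 .436 .01 -93
python3 - <<'E'
from plant import r
from h import *
S=r.camera_info('scene');D=r.camera_info('side')
print(tri(ray(S,(193,260.5)),ray(D,(390.5,171))))
E
```

```text
at [0.1844 0.649  0.2339] [ 1.7993e+02 -1.0000e-02 -1.5860e+01] t 0.15 w 0.0876 j [ 91.  21.   1.  -0. -70. -17.]
[[0.096, 0.028, 0.034, 0.0, -0.0, 0.161], [0.1, 0.011, 0.033, 0.0, -0.0, 0.161], [0.1, -0.006, 0.034, 0.0, -0.0, 0.161], [0.098, -0.022, 0.033, 0.0, -0.0, 0.161], [0.093, -0.038, 0.034, 0.0, -0.0, 0.16]]
[[0.085, -0.054, 0.033, 0.0, -0.0, 0.161], [0.075, -0.067, 0.034, 0.0, -0.001, 0.16], [0.063, -0.078, 0.033, 0.0, -0.0, 0.161]]
[[-0.0, -0.0, 0.09, 0.0, -0.0, -0.0], [-0.0, -0.0, 0.09, 0.0, -0.0, -0.0]]
(array([ 0.4087181 , -0.26028987,  0.01104904]), [np.float64(0.8), np.float64(0.8)])
```

>>> carry_out(
  targets=[
    [0.096,0.028,0.034,0,0,0.161],
    [0.1,0.011,0.033,0,0,0.161],
    [0.1,-0.006,0.034,0,0,0.161],
    [0.098,-0.022,0.033,0,0,0.161],
    [0.093,-0.038,0.034,0,0,0.16],
  ],
  hand=0.45,
  squeeze=15,
)

```text
time_s: 0.78
tcp_pos: [0.3983, 0.5152, 0.1499]
eef_rot: [180.0, -0.0, -64.4]
contact_force: [-0.1, 0.1, 0.6]
gripper_width: 0.0437
gripper_force: 0.0
```

>>> carry_out(
  targets=[
    [0.085,-0.054,0.033,0,0,0.161],
    [0.075,-0.067,0.034,0,0,0.16],
    [0.063,-0.078,0.033,0,0,0.161],
    [0,0,0,0,0,0],
    [0,0,0,0,0,0],
  ],
)

```text
time_s: 1.4
tcp_pos: [0.5252, 0.4361, 0.1002]
eef_rot: [180.0, -0.0, -93.0]
contact_force: [-0.7, -0.1, -0.1]
gripper_width: 0.0397
gripper_force: 0.0
```

```bash
python3 - <<'E'
from plant import r
import cv2,numpy as np
from h import *
a=r.capture('scene')[:,:,::-1];b=r.capture('wrist')[:,:,::-1];d=r.capture('side')[:,:,::-1]
cv2.imwrite('pics/s1.png',np.vstack([np.hstack([crop(a,400,110,160,120,2.5),crop(d,240,330,160,120,2.5)]),np.hstack([crop(b,160,180,320,240,1.25)]*1+[crop(b,160,20,320,240,1.25)])]))
E
python3 plan.py .525 .436 .1 -93 .525 .436 .01 -93
```

```text
at [0.5244 0.4374 0.1011] [-1.7997e+02  4.0000e-02 -9.2910e+01] t 1.55 w 0.039 j [ 56.  27.  -8.   0. -55. -59.]
[[0.003, -0.001, 0.002, -0.0, 0.001, 0.002]]
[[-0.0, -0.0, 0.09, -0.0, -0.0, -0.0], [-0.0, -0.0, 0.09, -0.0, -0.0, -0.0]]
```

View pics/s1.png

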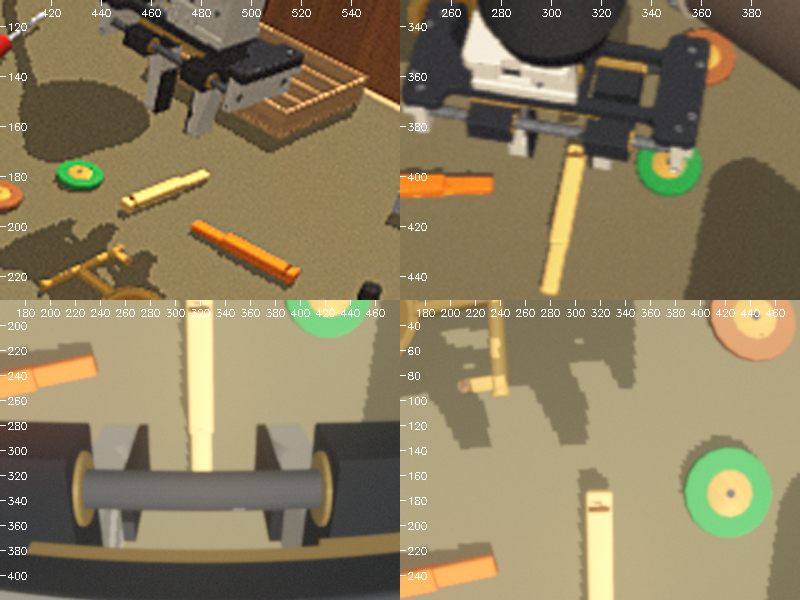

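Run:
```python
from plant import r
from h import *
W=r.camera_info('wrist');print(W)
for p in [(320,180),(321,285),(321,305)]: print(onz(W,p,.012,True))
print(proj(W,r.get_state()['tcp_pos'],True))
```

```text
{'K': array([[371.64829954,   0.        , 321.48308031],
       [  0.        , 371.64829954, 238.85891515],
       [  0.        ,   0.        ,   1.        ]]), 'eye': array([0.51997417, 0.36546078, 0.25117294]), 'attitude': array([ 1.64061436e+02, -2.39944470e-02,  1.77089662e+02])}
[0.52229209 0.39417256 0.012     ]
[0.52537834 0.46709653 0.012     ]
[0.52617651 0.48264945 0.012     ]
[319.63484994 301.83279441]
```

>>> carry_out(
  targets=[
    [0.003,-0.001,0.08,0,0,0],
    [0,0,0.07,0,0,0],
    [0,0,0.032,0,0,0],
    [0,0,0,0,0,0],
  ],
)

```text
time_s: 2.05
tcp_pos: [0.5251, 0.4358, 0.0101]
eef_rot: [-180.0, 0.0, -92.9]
contact_force: [0.6, 0.5, 0.5]
gripper_width: 0.0396
gripper_force: 0.0
```

>>> carry_out(
  targets=[
    [0,0,0,0,0,0],
    [0,0,0,0,0,0],
    [0,0,0,0,0,0],
    [0,0,0,0,0,0],
    [0,0,0,0,0,0],
  ],
  hand=0,
)

```text
time_s: 2.68
tcp_pos: [0.5256, 0.4351, 0.01]
eef_rot: [-180.0, 0.0, -93.0]
contact_force: [-0.4, -0.1, 2.7]
gripper_width: 0.0137
gripper_force: 15.0
```

```bash
python3 plan.py .525 .436 .085 -93 .474 .009 .085 -177 .474 .009 .0135 -177
```

```text
at [0.5256 0.4351 0.01  ] [-1.7998e+02  3.0000e-02 -9.3020e+01] t 2.675 w 0.0137 j [ 56.  33. -12.   0. -45. -59.]
[[-0.001, 0.001, -0.075, -0.0, 0.0, -0.0], [-0.001, 0.0, -0.075, -0.0, 0.0, -0.0]]
[[0.095, 0.006, -0.0, 0.0, 0.0, 0.156], [0.095, -0.009, -0.0, 0.0, 0.0, 0.155], [0.092, -0.025, -0.0, 0.0, 0.0, 0.156], [0.087, -0.039, -0.0, 0.0, 0.0, 0.155], [0.08, -0.053, -0.0, 0.0, 0.0, 0.156]]
[[0.07, -0.065, -0.0, 0.0, 0.0, 0.155], [0.059, -0.076, -0.0, 0.0, 0.0, 0.156], [0.046, -0.084, -0.0, 0.0, 0.0, 0.155], [0.031, -0.09, -0.0, 0.0, 0.0, 0.156]]
[[0.0, -0.0, 0.071, 0.0, 0.0, -0.0], [0.0, -0.0, 0.072, 0.0, 0.0, -0.0]]
```

>>> carry_out(
  targets=[
    [0,0,-0.075,0,0,0],
    [0,0,-0.075,0,0,0],
    [0.095,0.006,0,0,0,0.156],
    [0.095,-0.009,0,0,0,0.155],
    [0.092,-0.025,0,0,0,0.156],
  ],
)

```text
time_s: 3.3
tcp_pos: [0.5083, 0.2914, 0.0845]
eef_rot: [180.0, -0.0, -121.3]
contact_force: [0.9, 0.4, 0.1]
gripper_width: 0.0137
gripper_force: 15.0
```

>>> carry_out(
  targets=[
    [0.087,-0.039,0,0,0,0.155],
    [0.08,-0.053,0,0,0,0.156],
    [0.07,-0.065,0,0,0,0.155],
    [0.059,-0.076,0,0,0,0.156],
    [0.046,-0.084,0,0,0,0.155],
  ],
)

```text
time_s: 3.92
tcp_pos: [0.4797, 0.0537, 0.0846]
eef_rot: [180.0, 0.0, -168.0]
contact_force: [0.9, -0.2, -0.5]
gripper_width: 0.0137
gripper_force: 15.0
```

>>> carry_out(
  targets=[
    [0.031,-0.09,0,0,0,0.156],
    [0,0,0,0,0,0],
    [0,0,0.05,0,0,0],
    [0,0,0.05,0,0,0],
    [0,0,0,0,0,0],
  ],
)

```text
time_s: 4.55
tcp_pos: [0.4735, 0.0079, 0.0333]
eef_rot: [-179.9, -0.2, -177.0]
contact_force: [0.9, 0.1, -0.1]
gripper_width: 0.0142
gripper_force: 15.0
```

```bash
python3 plan.py .474 .009 .0135 -177; python3 -c "
from plant import r
import cv2
cv2.imwrite('pics/m.png',r.capture('scene')[:,:,::-1]);cv2.imwrite('pics/m2.png',r.capture('side')[:,:,::-1])
from h import *
cv2.imwrite('pics/m3.png',np.hstack([crop(cv2.imread('pics/m.png'),230,170,200,150,2),crop(cv2.imread('pics/m2.png'),280,150,200,150,2)]))"
```

```text
at [0.4735 0.0079 0.0333] [-179.93   -0.19 -176.96] t 4.55 w 0.0142 j [  25.   16.  -38.   -0.  -36. -112.]
[[-0.001, 0.002, 0.04, -0.001, -0.003, 0.001]]
```

View pics/m3.png

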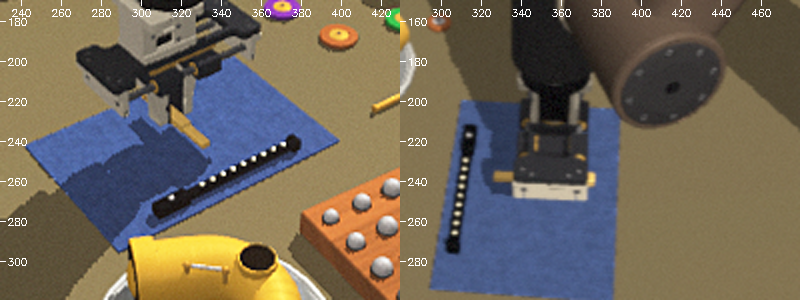

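>>> carry_out(
  targets=[
    [0,0.002,0.039,0,-0.003,0],
    [0,0,0,0,0,0],
    [0,0,0,0,0,0],
  ],
)

```text
time_s: 5.03
tcp_pos: [0.4751, 0.0092, 0.0161]
eef_rot: [180.0, 0.2, -177.0]
contact_force: [-0.4, -0.5, 0.1]
gripper_width: 0.0139
gripper_force: 15.0
```

>>> carry_out(
  targets=[
    [0,0,0,0,0,0],
    [0,0,0,0,0,0],
    [0,0,-0.05,0,0,0],
    [0,0,-0.1,0,0,0],
    [0,0,0,0,0,0],
  ],
  hand=0.32,
)

```text
time_s: 5.65
tcp_pos: [0.4767, 0.0097, 0.0938]
eef_rot: [179.9, 0.6, -177.0]
contact_force: [0.5, 0.2, -0.4]
gripper_width: 0.0279
gripper_force: 0.0
```

```bash
python3 plan.py .599 .279 .09 -179.5 .599 .279 .010 -179.5
```

```text
at [0.4767 0.0097 0.0938] [ 179.89    0.57 -176.98] t 5.65 w 0.0279 j [  25.   10.  -35.    0.  -44. -112.]
[[-0.055, 0.105, 0.002, 0.0, 0.002, 0.008], [-0.053, 0.105, 0.002, 0.001, 0.002, 0.009], [-0.053, 0.106, 0.002, 0.0, 0.002, 0.008], [-0.052, 0.107, 0.002, 0.001, 0.002, 0.009], [-0.05, 0.107, 0.002, 0.0, 0.001, 0.008]]
[[-0.0, -0.0, 0.08, 0.0, 0.0, 0.0], [-0.0, -0.0, 0.08, 0.0, 0.0, 0.0]]
```

>>> carry_out(
  targets=[
    [-0.055,0.105,0.002,0,0.002,0.008],
    [-0.053,0.105,0.002,0,0.002,0.009],
    [-0.053,0.106,0.002,0,0.002,0.008],
    [-0.052,0.107,0.002,0,0.002,0.009],
    [-0.05,0.107,0.002,0,0.001,0.008],
  ],
  hand=0.34,
  squeeze=30,
)

```text
time_s: 6.28
tcp_pos: [0.5969, 0.28, 0.0843]
eef_rot: [-180.0, -0.4, -179.6]
contact_force: [0.7, -0.7, 0.7]
gripper_width: 0.0299
gripper_force: 0.0
```

>>> carry_out(
  targets=[
    [0,0,0,0,0,0],
    [0,0,0.06,0,0,0],
  ],
)

```text
time_s: 6.52
tcp_pos: [0.5974, 0.2796, 0.0558]
eef_rot: [179.9, -0.2, -179.5]
contact_force: [-0.1, -0.2, -0.2]
gripper_width: 0.0298
gripper_force: 0.0
```

```bash
python3 plan.py .599 .279 .010 -179.5; python3 -c "
from plant import r
from h import *
cv2.imwrite('pics/m4.png',np.hstack([crop(r.capture('scene')[:,:,::-1],230,170,240,150,1.6),crop(r.capture('wrist')[:,:,::-1],120,120,400,300,1)]))"
```

```text
at [0.5974 0.2796 0.0558] [ 179.9    -0.21 -179.48] t 6.525 w 0.0298 j [  42.   28.  -13.   -0.  -49. -131.]
[[-0.004, -0.001, 0.092, 0.002, -0.004, 0.0]]Traceback (most recent call last):
  File "<string>", line 4, in <module>
    cv2.imwrite('pics/m4.png',np.hstack([crop(r.capture('scene')[:,:,::-1],230,170,240,150,1.6),crop(r.capture('wrist')[:,:,::-1],120,120,400,300,1)]))
                              ~~~~~~~~~^^^^^^^^^^^^^^^^^^^^^^^^^^^^^^^^^^^^^^^^^^^^^^^^^^^^^^^^^^^^^^^^^^^^^^^^^^^^^^^^^^^^^^^^^^^^^^^^^^^^^^^^^^^^^^^
    return _nx.concatenate(arrs, 1, dtype=dtype, casting=casting)
           ~~~~~~~~~~~~~~~^^^^^^^^^^^^^^^^^^^^^^^^^^^^^^^^^^^^^^^
ValueError: all the input array dimensions except for the concatenation axis must match exactly, but along dimension 0, the array at index 0 has size 240 and the array at index 1 has size 300
```

```bash
python3 -c "
import cv2;print(cv2.imread('pics/m4.png').shape)"
```

```text
[ WARN:0@0.011] global loadsave.cpp:275 findDecoder imread_('pics/m4.png'): can't open/read file: check file path/integrity
Traceback (most recent call last):
AttributeError: 'NoneType' object has no attribute 'shape'
```

>>> carry_out(
  targets=[
    [-0.003,0,0.07,0,-0.002,0],
    [0,0,0.022,0,-0.001,0],
    [0,0,0,0,0,0],
  ],
)

```text
time_s: 7.0
tcp_pos: [0.5976, 0.2778, 0.0097]
eef_rot: [-180.0, -0.2, -179.5]
contact_force: [0.2, 0.6, 1.0]
gripper_width: 0.0297
gripper_force: 0.0
```

>>> carry_out(
  targets=[
    [0,0,0,0,0,0],
    [0,0,0,0,0,0],
    [0,0,0,0,0,0],
    [0,0,0,0,0,0],
  ],
  hand=0,
)

```text
time_s: 7.5
tcp_pos: [0.5978, 0.2783, 0.0094]
eef_rot: [-180.0, -0.2, -179.5]
contact_force: [-1.6, -1.9, 4.5]
gripper_width: 0.0089
gripper_force: 30.0
```

```bash
python3 -c "
from plant import r
from h import *
cv2.imwrite('pics/m4.png',np.hstack([crop(r.capture('scene')[:,:,::-1],230,170,300,150,1.4),crop(r.capture('side')[:,:,::-1],220,190,200,210,1)]))"
```

```text
(no output)
```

View pics/m4.png

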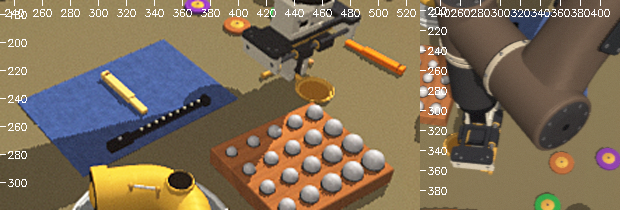

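```bash
python3 plan.py .598 .278 .1 -179.5 .443 .083 .1 -177 .443 .083 .0135 -177
```

```text
at [0.5978 0.2783 0.0094] [-1.8000e+02 -1.6000e-01 -1.7953e+02] t 7.6 w 0.0086 j [  42.   31.  -15.   -0.  -44. -131.]
[[0.0, -0.0, -0.091, -0.0, -0.001, -0.0], [-0.0, -0.001, -0.09, -0.0, -0.002, -0.001]]
[[0.063, -0.077, -0.0, -0.0, 0.0, -0.008], [0.063, -0.077, -0.0, -0.0, 0.0, -0.008], [0.064, -0.076, -0.0, -0.0, 0.0, -0.008], [0.065, -0.076, -0.0, -0.0, 0.0, -0.009], [0.065, -0.075, -0.0, -0.0, 0.0, -0.008]]
[[0.0, -0.0, 0.086, -0.0, 0.0, -0.0], [0.0, -0.0, 0.087, -0.0, 0.0, -0.0]]
```

>>> carry_out(
  targets=[
    [0,0,-0.04,0,0,0],
    [0,0,-0.06,0,0,0],
    [0,0,-0.08,0,0,0],
  ],
  squeeze=50,
)

```text
time_s: 7.98
tcp_pos: [0.5971, 0.2779, 0.0984]
eef_rot: [-179.9, -0.3, -179.6]
contact_force: [1.3, -0.0, 0.2]
gripper_width: 0.0081
gripper_force: 50.0
```

>>> carry_out(
  targets=[
    [0.063,-0.077,0,0,0,-0.008],
    [0.063,-0.077,0,0,0,-0.008],
    [0.064,-0.076,0,0,0,-0.008],
    [0.065,-0.076,0,0,0,-0.009],
    [0.065,-0.075,0,0,0,-0.008],
  ],
)

```text
time_s: 8.6
tcp_pos: [0.4415, 0.0827, 0.0992]
eef_rot: [180.0, -0.2, -177.1]
contact_force: [0.3, -0.8, -0.8]
gripper_width: 0.0081
gripper_force: 50.0
```

>>> carry_out(
  targets=[
    [0,0,0,0,0,0],
    [0,0,0.06,0,0,0],
    [0,0,0.06,0,0,0],
    [0,0,0,0,0,0],
    [0,0,0,0,0,0],
  ],
)

```text
time_s: 9.22
tcp_pos: [0.4432, 0.0843, 0.0401]
eef_rot: [180.0, -0.2, -177.1]
contact_force: [0.5, 0.3, -0.2]
gripper_width: 0.0083
gripper_force: 50.0
```

```bash
python3 plan.py .443 .083 .0135 -177; python3 -c "
from plant import r
from h import *
cv2.imwrite('pics/m5.png',np.hstack([crop(r.capture('scene')[:,:,::-1],240,170,200,150,2),crop(r.capture('side')[:,:,::-1],280,180,200,150,2)]))"
```

```text
at [0.4432 0.0843 0.0401] [ 1.7999e+02 -1.5000e-01 -1.7705e+02] t 9.225 w 0.0083 j [  36.   13.  -41.   -0.  -36. -123.]
[[0.0, -0.003, 0.053, 0.0, -0.003, -0.001]]
```

View pics/m5.png

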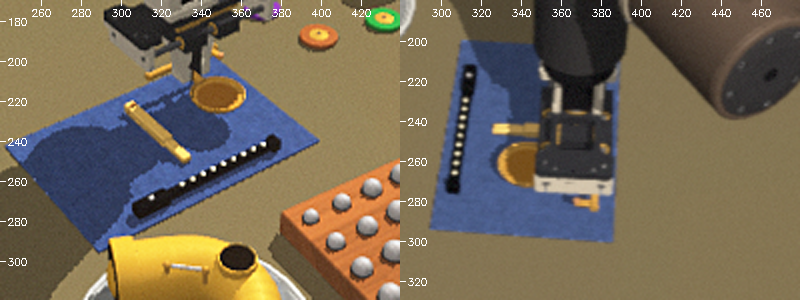

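>>> carry_out(
  targets=[
    [0,-0.002,0.03,0,-0.003,0],
    [0,0,0.022,0,0,0],
    [0,0,0,0,0,0],
  ],
)

```text
time_s: 9.7
tcp_pos: [0.4423, 0.0827, 0.0132]
eef_rot: [-180.0, -0.0, -177.1]
contact_force: [-0.4, -0.5, 0.4]
gripper_width: 0.0081
gripper_force: 50.0
```

>>> carry_out(
  targets=[
    [0,0,0,0,0,0],
    [0,0,0,0,0,0],
    [0,0,-0.03,0,0,0],
    [0,0,-0.08,0,0,0],
    [0,0,-0.08,0,0,0],
  ],
  hand=0.34,
)

```text
time_s: 10.32
tcp_pos: [0.4424, 0.0827, 0.1097]
eef_rot: [-180.0, -0.0, -177.1]
contact_force: [1.1, 0.3, 0.5]
gripper_width: 0.03
gripper_force: 0.0
```

```bash
python3 plan.py .436 .294 .09 -177 .436 .294 .04 -177
```

```text
at [0.4424 0.0827 0.1097] [-1.7999e+02 -1.0000e-02 -1.7707e+02] t 10.325 w 0.03 j [  36.    7.  -37.    0.  -47. -123.]
[[-0.002, 0.106, 0.01, -0.0, -0.0, -0.0], [-0.002, 0.106, 0.01, -0.0, -0.0, -0.0], [-0.002, 0.105, 0.01, -0.0, -0.0, -0.001], [-0.003, 0.106, 0.009, -0.0, -0.0, -0.0]]
[[0.0, -0.0, 0.1, -0.0, -0.0, -0.0]]
```

>>> carry_out(
  targets=[
    [-0.002,0.106,0.01,0,0,0],
    [-0.002,0.106,0.01,0,0,0],
    [-0.002,0.105,0.01,0,0,0],
    [-0.003,0.106,0.009,0,0,0],
    [0,0,0,0,0,0],
  ],
  hand=0.78,
  squeeze=12,
)

```text
time_s: 10.95
tcp_pos: [0.4364, 0.2977, 0.0889]
eef_rot: [180.0, 0.0, -176.9]
contact_force: [-0.9, -0.6, -0.1]
gripper_width: 0.0673
gripper_force: 0.0
```

>>> carry_out(
  targets=[
    [0,0,0.1,0,0,0],
    [0,0,0,0,0,0],
    [0,0,0,0,0,0],
  ],
)

```text
time_s: 11.32
tcp_pos: [0.4367, 0.2942, 0.0401]
eef_rot: [180.0, 0.0, -177.1]
contact_force: [0.5, 0.3, 1.0]
gripper_width: 0.0683
gripper_force: 0.0
```

```bash
python3 plan.py .436 .294 .012 -177
python3 - <<'E'
from plant import r
from h import *
a=r.capture('scene')[:,:,::-1];d=r.capture('side')[:,:,::-1];w=r.capture('wrist')[:,:,::-1]
for n,i in zip('adw',(a,d,w)): cv2.imwrite(f'pics/6{n}.png',i)
cv2.imwrite('pics/m6.png',np.vstack([np.hstack([crop(a,290,160,160,100,2.5),crop(d,280,190,160,100,2.5)]),np.hstack([crop(w,160,220,320,200,1.25),crop(d,340,290,160,100,2.5)])]))
E
```

```text
at [0.4367 0.2942 0.0401] [ 1.8000e+02  3.0000e-02 -1.7708e+02] t 11.325 w 0.0683 j [  55.   19.  -32.    0.  -39. -142.]
[[0.002, -0.0, 0.056, 0.0, 0.0, -0.001]]
```

View pics/m6.png

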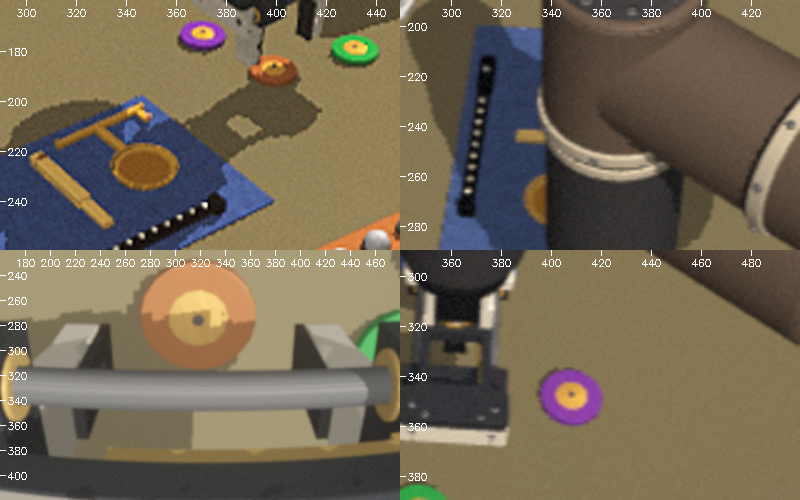

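Run:
```python
from plant import r
from h import *
W=r.camera_info('wrist');S=r.camera_info('scene')
print('pad',onz(W,(319,277),.0075,True), onz(W,(319,272),.0086,True))
print('cup',onz(S,(347,225.5),.011),'h',onz(S,(313.5,217.5),.012),onz(S,(350,202),.012),'st',onz(S,(305,222),.014),onz(S,(332,248),.012))
```

```text
pad [0.43571795 0.29560537 0.0075    ] [0.43245274 0.29545186 0.0086    ]
cup [0.49327332 0.0865054  0.011     ] h [0.42593466 0.03661036 0.012     ] [0.42363732 0.14591263 0.012     ] st [0.43139984 0.00929479 0.014     ] [0.53992742 0.01173955 0.012     ]
```

>>> carry_out(
  targets=[
    [0.003,0.001,0.056,0,0,0],
    [0,0,0,0,0,0],
    [0,0,0,0,0,0],
  ],
)

```text
time_s: 11.85
tcp_pos: [0.4352, 0.2951, 0.0121]
eef_rot: [180.0, 0.0, -177.1]
contact_force: [-0.4, -0.1, 0.9]
gripper_width: 0.0686
gripper_force: 0.0
```

>>> carry_out(
  targets=[
    [0,0,0,0,0,0],
    [0,0,0,0,0,0],
    [0,0,0,0,0,0],
    [0,0,0,0,0,0],
  ],
  hand=0.3,
)

```text
time_s: 12.35
tcp_pos: [0.435, 0.295, 0.0114]
eef_rot: [180.0, 0.0, -177.1]
contact_force: [-1.4, -0.3, 5.0]
gripper_width: 0.0496
gripper_force: 12.0
```

>>> carry_out(
  targets=[
    [0,0,0,0,0,0],
    [0,0,-0.03,0,0,0],
    [0,0,-0.06,0,0,0],
    [0,0,0,0,0,0],
  ],
)

```text
time_s: 12.85
tcp_pos: [0.4358, 0.2961, 0.0587]
eef_rot: [179.8, 0.2, -177.1]
contact_force: [0.0, -0.1, -0.3]
gripper_width: 0.0489
gripper_force: 12.0
```

```bash
python3 plan.py .494 .0855 .06 -177 .494 .0855 .03 -177
```

```text
at [0.4358 0.2961 0.0587] [ 179.8     0.18 -177.06] t 12.85 w 0.0489 j [  56.   17.  -31.    0.  -42. -143.]
[[-0.024, -0.107, -0.001, 0.001, 0.001, -0.0], [-0.024, -0.107, -0.001, 0.001, 0.001, -0.0], [-0.023, -0.106, -0.001, 0.001, 0.0, -0.0], [-0.024, -0.107, -0.0, 0.0, 0.001, -0.001]]
[[0.0, 0.0, 0.06, 0.0, -0.0, 0.0]]
```

>>> carry_out(
  targets=[
    [-0.024,-0.107,0,0,0,0],
    [-0.024,-0.107,0,0,0,0],
    [-0.023,-0.106,0,0,0,0],
    [-0.024,-0.107,0,0,0,0],
    [0,0,0,0,0,0],
  ],
)

```text
time_s: 13.48
tcp_pos: [0.4929, 0.0807, 0.0558]
eef_rot: [-180.0, -0.1, -177.4]
contact_force: [-0.3, -0.3, 0.2]
gripper_width: 0.0491
gripper_force: 12.0
```

>>> carry_out(
  targets=[
    [0,0,0.05,0,0,0],
    [0,0,0,0,0,0],
    [0,0,0,0,0,0],
  ],
)

```text
time_s: 13.85
tcp_pos: [0.4931, 0.0845, 0.0314]
eef_rot: [-180.0, -0.0, -177.0]
contact_force: [-0.1, 0.2, -0.1]
gripper_width: 0.0491
gripper_force: 12.0
```

```bash
python3 plan.py .494 .0855 .0195 -177
python3 - <<'E'
from plant import r
from h import *
a=r.capture('scene')[:,:,::-1];d=r.capture('side')[:,:,::-1];w=r.capture('wrist')[:,:,::-1]
cv2.imwrite('pics/m7.png',np.vstack([np.hstack([crop(a,310,185,80,50,5),crop(d,300,220,80,50,5)]),np.hstack([crop(w,160,220,320,200,1.25),crop(a,290,160,160,100,2.5)])]))
E
```

```text
at [0.4931 0.0845 0.0314] [-1.7999e+02 -1.0000e-02 -1.7702e+02] t 13.85 w 0.0491 j [  32.   18.  -35.    0.  -37. -119.]
[[-0.002, 0.002, 0.024, -0.0, -0.0, -0.0]]
```

View pics/m7.png

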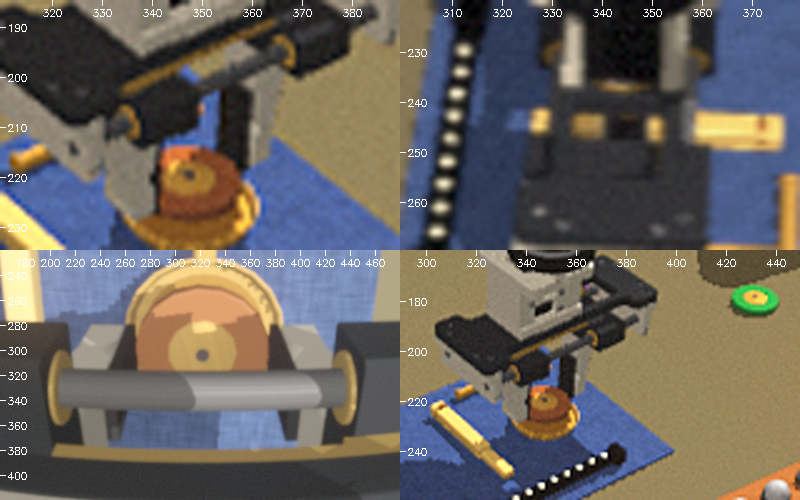

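Run:
```python
from plant import r
from h import *
W=r.camera_info('wrist');S=r.camera_info('scene')
t=r.get_state()['tcp_pos']; print(t)
zr=t[2]-.012+.009
print('pad scene',onz(S,(347.6,219.6),zr),'wrist rivet',onz(W,(322,304),zr,True))
for c in [(.4938,.0855)]:
  c=np.array(c)
  print('pred rim top row in wrist',[proj(W,[c[0]-.0325,c[1],.011],True)],proj(W,[c[0]-.0305,c[1],.011],True), 'y',proj(W,[c[0],c[1]+.0325,.011],True),proj(W,[c[0],c[1]-.0325,.011],True))
  print('scene rim',[proj(S,[c[0]+.0325*np.cos(a),c[1]+.0325*np.sin(a),.011]).round(1) for a in np.linspace(0,2*np.pi,9)[:8]])
import cv2
w=r.capture('wrist')[:,:,::-1];cv2.imwrite('pics/8.png',crop(w,240,190,160,120,4))
```

```text
[0.49337126 0.08455802 0.03163177]
pad scene [0.49362691 0.08714942 0.02863177] wrist rivet [0.49323075 0.08686464 0.02863177]
pred rim top row in wrist [array([322.58555466, 226.42616149])] [322.36429241 230.50889494] y [383.27903162 292.05761986] [254.77149762 285.9134334 ]
scene rim [array([355.1, 233.3]), array([360.5, 227.6]), array([357.9, 221. ]), array([349. , 217.3]), array([338.8, 218.5]), array([333.1, 224. ]), array([335.4, 230.7]), array([344.5, 234.6])]
```

View pics/8.png

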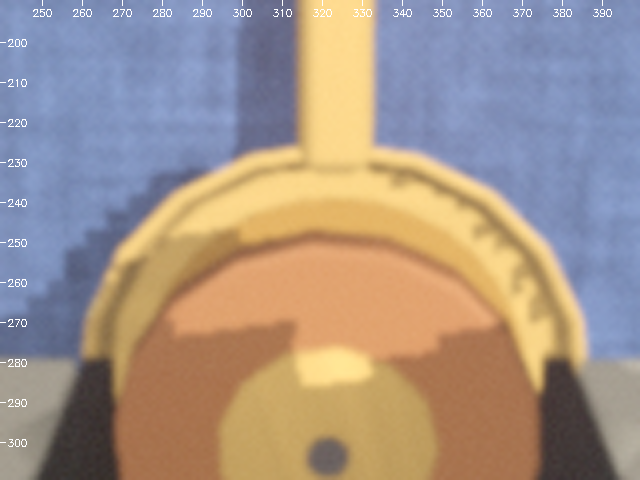

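>>> carry_out(
  targets=[
    [0,0,0.012,0,0,0],
    [0,0,0.01,0,0,0],
    [0,0,0,0,0,0],
    [0,0,0,0,0,0],
  ],
)

```text
time_s: 14.55
tcp_pos: [0.4929, 0.0838, 0.0198]
eef_rot: [-180.0, -0.0, -177.1]
contact_force: [0.6, 0.4, 0.1]
gripper_width: 0.0493
gripper_force: 12.0
```

>>> carry_out(
  targets=[
    [0,0,0,0,0,0],
    [0,0,0,0,0,0],
    [0,0,-0.02,0,0,0],
    [0,0,-0.06,0,0,0],
    [0,0,-0.09,0,0,0],
  ],
  hand=0.66,
)

```text
time_s: 15.18
tcp_pos: [0.4923, 0.0835, 0.1056]
eef_rot: [-179.9, -0.1, -177.1]
contact_force: [0.7, 1.3, 0.4]
gripper_width: 0.0581
gripper_force: 0.0
```

```bash
python3 plan.py .407 -.2855 .1 167 .407 -.2855 .05 167
```

```text
at [0.4923 0.0835 0.1056] [-1.7994e+02 -1.2000e-01 -1.7708e+02] t 15.175 w 0.0581 j [  32.   11.  -31.   -0.  -48. -119.]
[[0.03, -0.104, 0.002, -0.0, -0.0, 0.038], [0.025, -0.105, 0.002, -0.0, -0.0, 0.038], [0.021, -0.106, 0.002, -0.0, -0.0, 0.038], [0.017, -0.107, 0.002, -0.0, -0.0, 0.038], [0.013, -0.107, 0.001, -0.0, -0.001, 0.038]]
[[0.009, -0.108, 0.002, -0.001, -0.0, 0.038], [0.004, -0.109, 0.001, -0.0, -0.001, 0.037]]
[[0.0, 0.0, 0.1, -0.0, 0.0, 0.0]]
```

>>> carry_out(
  targets=[
    [0.03,-0.104,0.002,0,0,0.038],
    [0.025,-0.105,0.002,0,0,0.038],
    [0.021,-0.106,0.002,0,0,0.038],
    [0.017,-0.107,0.002,0,0,0.038],
    [0.013,-0.107,0.001,0,0,0.038],
  ],
  hand=0.22,
)

```text
time_s: 15.8
tcp_pos: [0.4321, -0.1809, 0.1014]
eef_rot: [180.0, 0.1, 171.5]
contact_force: [1.8, -0.4, -0.2]
gripper_width: 0.0203
gripper_force: 0.0
```

>>> carry_out(
  targets=[
    [0.009,-0.108,0.002,0,0,0.038],
    [0.004,-0.109,0.001,0,0,0.037],
    [0,0,0.1,0,0,0],
    [0,0,0,0,0,0],
    [0,0,0,0,0,0],
  ],
  squeeze=30,
)

```text
time_s: 16.42
tcp_pos: [0.4086, -0.2852, 0.0503]
eef_rot: [-180.0, 0.0, 167.1]
contact_force: [0.8, -0.5, -0.1]
gripper_width: 0.0193
gripper_force: 0.0
```

```bash
python3 plan.py .407 -.2855 .010 167
python3 - <<'E'
from plant import r
from h import *
a=r.capture('scene')[:,:,::-1];d=r.capture('side')[:,:,::-1];w=r.capture('wrist')[:,:,::-1]
cv2.imwrite('pics/m9.png',np.vstack([np.hstack([crop(a,310,185,80,50,5),crop(a,150,220,80,50,5)]),np.hstack([crop(w,160,180,320,240,1.25),crop(d,280,120,160,120,2.5)])]))
E
```

```text
at [ 0.4086 -0.2852  0.0503] [-1.7998e+02  3.0000e-02  1.6709e+02] t 16.425 w 0.0193 j [-12.  16. -35.   0. -40. -91.]
[[0.003, -0.001, 0.081, -0.0, 0.0, 0.002]]
```

View pics/m9.png

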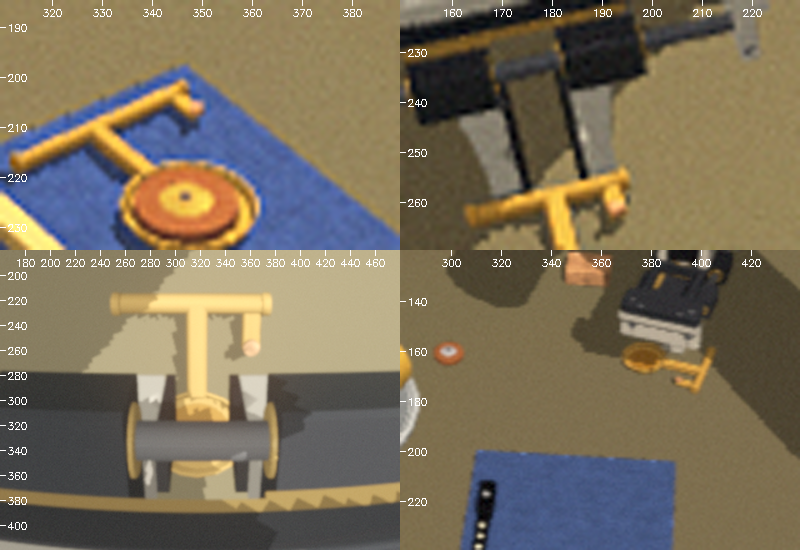

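Run:
```python
from plant import r
from h import *
W=r.camera_info('wrist');s=r.get_state();M=rot(s['eef_rot'])
for n,p,z in [('arm',(317.5,240),.009),('arm2',(317.5,280),.009),('hinge',(317.5,222),.009),('foot tip',(361,262),.008),('foot in',(354.5,255),.008),('foot out',(367,255),.008),('cup',(320,297),.008)]:
    q=onz(W,p,z,True); print(n,(M.T@(q-s['tcp_pos'])*1000).round(1))
```

```text
arm [19.9 -0.3 41.6]
arm2 [-3.3 -0.4 41.7]
hinge [29.8 -0.3 41.6]
foot tip [ 6.9 23.6 42.6]
foot in [11.  19.9 42.6]
foot out [11.  26.8 42.6]
cup [-14.2   0.9  42.7]
```

>>> carry_out(
  targets=[
    [-0.004,0,0.04,0,0,0],
    [0,0,0.02,0,0,0],
    [0,0,0,0,0,0],
  ],
  hand=0.19,
)

```text
time_s: 16.95
tcp_pos: [0.4097, -0.2854, 0.0189]
eef_rot: [180.0, -0.0, 167.1]
contact_force: [-1.1, -0.2, 0.1]
gripper_width: 0.017
gripper_force: 0.0
```

>>> carry_out(
  targets=[
    [0,0,0.01,0,0,0],
    [0,0,0.01,0,0,0],
    [0,0,0,0,0,0],
    [0,0,0,0,0,0],
  ],
)

```text
time_s: 17.45
tcp_pos: [0.4098, -0.2858, 0.009]
eef_rot: [-180.0, -0.0, 167.0]
contact_force: [-0.1, 0.1, 0.6]
gripper_width: 0.0168
gripper_force: 0.0
```

>>> carry_out(
  targets=[
    [0,0,0,0,0,0],
    [0,0,0,0,0,0],
    [0,0,0,0,0,0],
    [0,0,0,0,0,0],
  ],
  hand=0,
)

```text
time_s: 17.95
tcp_pos: [0.4099, -0.2858, 0.009]
eef_rot: [-180.0, 0.0, 167.0]
contact_force: [-0.2, -0.6, 1.1]
gripper_width: 0.0086
gripper_force: 30.0
```

```bash
python3 plan.py .41 -.286 .1 167 .465 -.0665 .1 -177 .465 -.0665 .04 -177
```

```text
at [ 0.4099 -0.2858  0.009 ] [-1.8000e+02  1.0000e-02  1.6703e+02] t 17.95 w 0.0086 j [-12.  20. -36.   0. -34. -91.]
[[-0.0, -0.0, -0.091, -0.0, 0.0, 0.0], [-0.0, -0.0, -0.091, -0.0, 0.0, 0.0]]
[[-0.002, 0.113, 0.0, -0.0, 0.0, -0.067], [-0.01, 0.113, 0.0, -0.0, 0.0, -0.066], [-0.018, 0.111, 0.0, -0.0, 0.0, -0.067], [-0.026, 0.11, 0.0, -0.0, 0.0, -0.066]]
[[0.0, 0.0, 0.06, -0.0, 0.0, -0.0], [0.0, 0.0, 0.06, -0.0, 0.0, -0.0]]
```

>>> carry_out(
  targets=[
    [0,0,-0.04,0,0,0],
    [0,0,-0.06,0,0,0],
    [0,0,-0.08,0,0,0],
    [-0.002,0.113,0,0,0,-0.067],
    [-0.01,0.113,0,0,0,-0.066],
  ],
  squeeze=50,
)

```text
time_s: 18.58
tcp_pos: [0.4375, -0.1751, 0.0995]
eef_rot: [180.0, 0.1, 175.0]
contact_force: [0.8, 1.0, -0.9]
gripper_width: 0.0083
gripper_force: 50.0
```

>>> carry_out(
  targets=[
    [-0.018,0.111,0,0,0,-0.067],
    [-0.026,0.11,0,0,0,-0.066],
    [0,0,0,0,0,0],
    [0,0,0.06,0,0,0],
    [0,0,0.06,0,0,0],
  ],
)

```text
time_s: 19.2
tcp_pos: [0.465, -0.0667, 0.0385]
eef_rot: [180.0, 0.1, -177.0]
contact_force: [0.4, -0.5, -0.7]
gripper_width: 0.0081
gripper_force: 50.0
```

>>> carry_out(
  targets=[
    [0,0,0.03,0,0,0],
    [0,0,0.01,0,0,0],
    [0,0,0,0,0,0],
  ],
)

```text
time_s: 19.58
tcp_pos: [0.4648, -0.067, 0.0189]
eef_rot: [-180.0, -0.0, -177.1]
contact_force: [0.2, 0.5, 0.5]
gripper_width: 0.0085
gripper_force: 50.0
```

```bash
python3 plan.py .465 -.0665 .013 -177
```

```text
at [ 0.4648 -0.067   0.0189] [-1.7999e+02 -3.0000e-02 -1.7706e+02] t 19.575 w 0.0085 j [  16.   17.  -40.    0.  -34. -103.]
[[-0.0, 0.001, 0.012, -0.0, -0.0, -0.001]]
```

>>> carry_out(
  targets=[
    [0,0,0.012,0,0,0],
    [0,0,0,0,0,0],
    [0,0,0,0,0,0],
  ],
)

```text
time_s: 19.95
tcp_pos: [0.4651, -0.0665, 0.0132]
eef_rot: [180.0, 0.0, -177.0]
contact_force: [-0.6, 1.3, -0.4]
gripper_width: 0.0084
gripper_force: 50.0
```

>>> carry_out(
  targets=[
    [0,0,0,0,0,0],
    [0,0,0,0,0,0],
    [0,0,-0.03,0,0,0],
    [0,0,-0.08,0,0,0],
    [0,0,-0.1,0,0,0],
  ],
  hand=0.2,
)

```text
time_s: 20.58
tcp_pos: [0.4642, -0.0668, 0.1185]
eef_rot: [-180.0, -0.1, -177.0]
contact_force: [0.5, 1.1, -0.3]
gripper_width: 0.017
gripper_force: 0.0
```

```bash
python3 plan.py .656 -.281 .12 -129 .656 -.281 .06 -129
```

```text
at [ 0.4642 -0.0668  0.1185] [-1.7998e+02 -1.3000e-01 -1.7702e+02] t 20.575 w 0.017 j [  16.    8.  -34.   -0.  -49. -103.]
[[-0.072, -0.09, -0.001, 0.0, -0.0, -0.16], [-0.056, -0.1, -0.001, 0.0, -0.001, -0.16], [-0.039, -0.108, -0.001, 0.0, -0.0, -0.16], [-0.02, -0.113, -0.0, 0.0, -0.001, -0.16], [-0.001, -0.116, -0.001, 0.001, -0.0, -0.16]]
[[-0.0, 0.0, 0.06, -0.0, -0.0, -0.0], [-0.0, 0.0, 0.06, -0.0, -0.0, -0.0]]
```

>>> carry_out(
  targets=[
    [-0.072,-0.09,-0.001,0,0,-0.16],
    [-0.056,-0.1,-0.001,0,0,-0.16],
    [-0.039,-0.108,-0.001,0,0,-0.16],
    [-0.02,-0.113,0,0,0,-0.16],
    [-0.001,-0.116,0,0,0,-0.16],
  ],
  hand=0.6,
  squeeze=12,
)

```text
time_s: 21.2
tcp_pos: [0.657, -0.2821, 0.1193]
eef_rot: [180.0, 0.0, -128.8]
contact_force: [0.9, 1.3, -0.1]
gripper_width: 0.0523
gripper_force: 0.0
```

>>> carry_out(
  targets=[
    [0,0,0.06,0,0,0],
    [0,0,0.06,0,0,0],
    [0,0,0,0,0,0],
    [0,0,0,0,0,0],
  ],
)

```text
time_s: 21.7
tcp_pos: [0.6566, -0.2807, 0.0606]
eef_rot: [-179.9, 0.0, -129.1]
contact_force: [-0.1, 0.2, 0.8]
gripper_width: 0.0527
gripper_force: 0.0
```

```bash
python3 plan.py .656 -.281 .012 -129
python3 - <<'E'
from plant import r
from h import *
a=r.capture('scene')[:,:,::-1];d=r.capture('side')[:,:,::-1];w=r.capture('wrist')[:,:,::-1]
cv2.imwrite('pics/m10.png',np.vstack([np.hstack([crop(a,230,210,120,75,3.33)[:249,:399],crop(d,300,190,120,75,3.33)[:249,:399]]),np.hstack([crop(w,160,200,320,240,1.25)[:,:399],crop(a,190,260,120,90,3.33)[:299,:399]][:1]+[cv2.resize(crop(a,190,260,120,90,3.33),(399,300))])]))
E
```

```text
at [ 0.6566 -0.2807  0.0606] [-1.7994e+02  1.0000e-02 -1.2912e+02] t 21.7 w 0.0527 j [ -8.  32.  -5.   0. -53. -32.]
[[0.001, 0.001, 0.097, -0.001, 0.0, -0.002]]
```

View pics/m10.png

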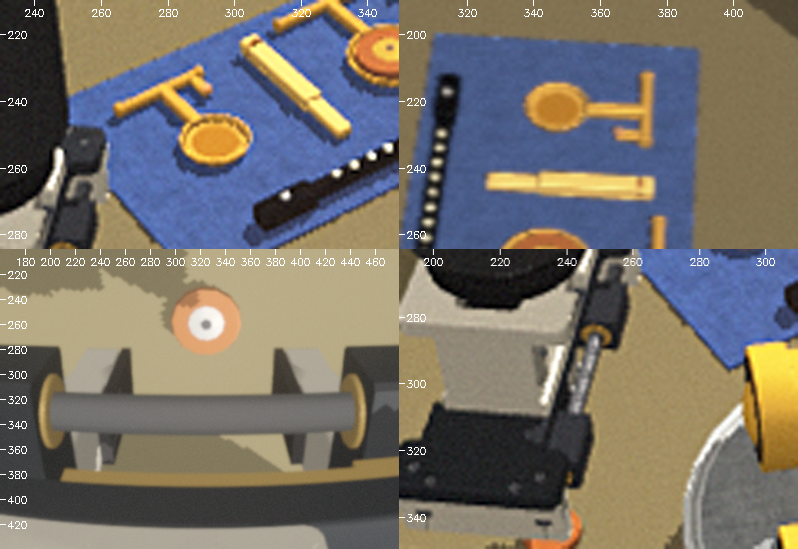

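Run:
```python
from plant import r
from h import *
W=r.camera_info('wrist');S=r.camera_info('scene');D=r.camera_info('side');s=r.get_state();M=rot(s['eef_rot'])
q=onz(W,(324.3,259.5),.0085,True);print('pad',q,M.T@(q-s['tcp_pos'])/.5)
print(tri(ray(S,(294.3,251.4)),ray(D,(346.9,221.5))),onz(S,(294.3,251.4),.011),onz(D,(346.9,221.5),.011))
```

```text
pad [ 0.65268776 -0.28051937  0.0085    ] [0.00536714 0.00694599 0.10560252]
(array([ 0.50267935, -0.06311064,  0.01070734]), [np.float64(0.3), np.float64(0.3)]) [ 0.50260154 -0.06335584  0.011     ] [ 0.50287062 -0.06253588  0.011     ]
```

>>> carry_out(
  targets=[
    [0.004,0.004,0.06,0,0,0],
    [0,0,0.036,0,0,0],
    [0,0,0,0,0,0],
    [0,0,0,0,0,0],
  ],
)

```text
time_s: 22.35
tcp_pos: [0.6539, -0.2811, 0.0123]
eef_rot: [-179.9, 0.0, -129.1]
contact_force: [-0.1, -0.2, -0.1]
gripper_width: 0.0529
gripper_force: 0.0
```

>>> carry_out(
  targets=[
    [0,0,0,0,0,0],
    [0,0,0,0,0,0],
    [0,0,0,0,0,0],
    [0,0,0,0,0,0],
  ],
  hand=0.2,
)

```text
time_s: 22.85
tcp_pos: [0.6534, -0.2809, 0.012]
eef_rot: [-180.0, 0.0, -129.1]
contact_force: [-0.5, 1.1, 2.0]
gripper_width: 0.0315
gripper_force: 12.0
```

>>> carry_out(
  targets=[
    [0,0,0,0,0,0],
    [0,0,-0.03,0,0,0],
    [0,0,-0.08,0,0,0],
    [0,0,-0.11,0,0,0],
    [0,0,0,0,0,0],
  ],
)

```text
time_s: 23.48
tcp_pos: [0.6562, -0.2819, 0.1282]
eef_rot: [-179.5, 0.2, -129.1]
contact_force: [0.6, -0.3, -0.0]
gripper_width: 0.0319
gripper_force: 12.0
```

```bash
python3 plan.py .5025 -.063 .12 -177 .5025 -.063 .035 -177
```

```text
at [ 0.6562 -0.2819  0.1282] [-179.48    0.22 -129.11] t 23.475 w 0.0319 j [ -8.  28.  -2.   0. -59. -32.]
[[-0.029, 0.103, 0.002, -0.001, 0.001, 0.16], [-0.012, 0.106, 0.003, -0.001, 0.002, 0.16], [0.006, 0.107, 0.003, -0.001, 0.001, 0.159], [0.024, 0.104, 0.003, -0.002, 0.002, 0.16], [0.042, 0.099, 0.002, -0.001, 0.001, 0.159]]
[[-0.0, 0.0, 0.085, -0.0, 0.0, 0.0], [-0.0, 0.0, 0.085, -0.0, 0.0, 0.0]]
```

>>> carry_out(
  targets=[
    [-0.029,0.103,0.002,-0.001,0.001,0.16],
    [-0.012,0.106,0.003,-0.001,0.002,0.16],
    [0.006,0.107,0.003,-0.001,0.001,0.159],
    [0.024,0.104,0.003,-0.001,0.001,0.16],
    [0.042,0.099,0.002,-0.001,0.001,0.159],
  ],
)

```text
time_s: 24.1
tcp_pos: [0.4983, -0.0608, 0.1157]
eef_rot: [179.9, -0.4, -177.4]
contact_force: [1.1, 0.3, 0.5]
gripper_width: 0.0319
gripper_force: 12.0
```

>>> carry_out(
  targets=[
    [0,0,0,0,0,0],
    [0,0,0.085,0,0,0],
    [0,0,0.08,0,0,0],
    [0,0,0,0,0,0],
    [0,0,0,0,0,0],
  ],
)

```text
time_s: 24.72
tcp_pos: [0.4997, -0.062, 0.0341]
eef_rot: [179.9, -0.4, -177.0]
contact_force: [0.6, 0.5, 0.3]
gripper_width: 0.0317
gripper_force: 12.0
```

```bash
python3 plan.py .5025 -.063 .0195 -177
python3 - <<'E'
from plant import r
from h import *
W=r.camera_info('wrist');S=r.camera_info('scene')
w=r.capture('wrist')[:,:,::-1];a=r.capture('scene')[:,:,::-1]
cv2.imwrite('pics/m11.png',np.hstack([crop(w,260,200,130,120,3),crop(a,250,215,90,90,4)]))
t=r.get_state()['tcp_pos'];c=np.array([.5025,-.063]);M=rot(r.get_state()['eef_rot'])
for k in [-1,0,1]: print(k,'wrist rim',proj(W,[*(c-[.024,.0013]+[0,.0]),.011],True) if k==0 else proj(W,[c[0],c[1]+k*.024,.011],True))
print('scene rim c',proj(S,[*c,.011]),'pad if at tcp: scene',proj(S,[t[0],t[1],t[2]-.003]),'wrist',proj(W,[t[0],t[1],t[2]-.003],True),t)
E
```

```text
at [ 0.4997 -0.062   0.0341] [ 179.9    -0.38 -177.  ] t 24.725 w 0.0317 j [  15.   18.  -34.   -0.  -38. -102.]
[[-0.006, -0.002, 0.029, 0.002, -0.006, -0.0]]
-1 wrist rim [268.25779257 289.40747649]
0 wrist rim [314.80727771 246.74510868]
1 wrist rim [362.04098552 293.97865785]
scene rim c [294.41437897 251.31434102] pad if at tcp: scene [294.03151641 243.48959961] wrist [317.48413691 305.39591634] [ 0.50009764 -0.06176134  0.03459924]
```

View pics/m11.png

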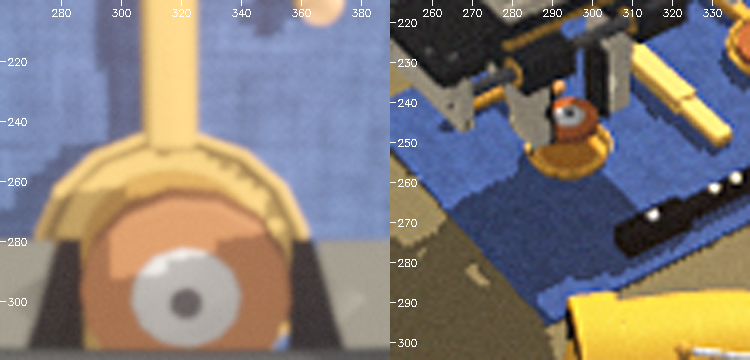

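Run:
```python
from plant import r
from h import *
W=r.camera_info('wrist');S=r.camera_info('scene');s=r.get_state();t=s['tcp_pos'];z=t[2]-.0035
print('pad wrist',onz(W,(321.3,300),z,True),'pad scene',onz(S,(293.6,242.6),z),'cup rim edge wrist',onz(W,(317,244.5),.011,True),t)
```

```text
pad wrist [ 0.49810752 -0.05988969  0.03109924] pad scene [ 0.4965655  -0.06074218  0.03109924] cup rim edge wrist [ 0.47782478 -0.06301248  0.011     ] [ 0.50009764 -0.06176134  0.03459924]
```

>>> carry_out(
  targets=[
    [-0.009,-0.005,0.008,0.002,-0.006,0],
    [0,0,0.012,0,0,0],
    [0,0,0.008,0,0,0],
    [0,0,0,0,0,0],
    [0,0,0,0,0,0],
  ],
)

```text
time_s: 25.45
tcp_pos: [0.5033, -0.0641, 0.0189]
eef_rot: [-180.0, -0.1, -177.0]
contact_force: [0.5, -1.2, 1.5]
gripper_width: 0.0315
gripper_force: 13.0
```

```bash
python3 plan.py .505 -.0645 .0195 -177
```

```text
at [ 0.5033 -0.0641  0.0189] [-1.7999e+02 -8.0000e-02 -1.7703e+02] t 25.45 w 0.0315 j [  15.   19.  -35.   -0.  -36. -102.]
[[-0.003, -0.001, -0.001, -0.0, -0.001, -0.001]]
```

Slight touch of the floor; release, lift and look.

>>> carry_out(
  targets=[
    [0,0,0,0,0,0],
    [0,0,0,0,0,0],
    [0,0,-0.02,0,0,0],
    [0,0,-0.08,0,0,0],
    [0,0,-0.1,0,0,0],
  ],
  hand=0.48,
)

```text
time_s: 26.08
tcp_pos: [0.5025, -0.0642, 0.1196]
eef_rot: [-180.0, -0.2, -177.0]
contact_force: [2.4, 0.1, -0.0]
gripper_width: 0.0421
gripper_force: 0.0
```

>>> carry_out(
  targets=[
    [0.06,-0.1,-0.04,0,0,0],
    [0.06,-0.1,-0.04,0,0,0],
    [0.04,-0.1,0,0,0,0],
    [0,-0.1,0,0,0,0],
    [0,0,0,0,0,0],
  ],
)

```text
time_s: 26.7
tcp_pos: [0.4334, -0.2705, 0.1594]
eef_rot: [-180.0, -0.1, -177.3]
contact_force: [-0.3, 0.1, -1.6]
gripper_width: 0.042
gripper_force: 0.0
```

Run:
```python
from plant import r
from h import *
a=r.capture('scene')[:,:,::-1];d=r.capture('side')[:,:,::-1]
cv2.imwrite('pics/12.png',np.vstack([crop(a,235,195,170,105,4)[:,:680],crop(d,290,195,120,110,4)[:, :480][0:420].copy() if 0 else cv2.resize(crop(d,290,195,110,70,6),(680,433))])[:600*2])
x=cv2.imread('pics/12.png');cv2.imwrite('pics/12.png',cv2.resize(x,None,fx=590/x.shape[0],fy=590/x.shape[0],interpolation=cv2.INTER_AREA))
print(r.get_state()['tcp_pos'])
```

```text
[ 0.43337652 -0.26816096  0.15904902]
```

View pics/12.png

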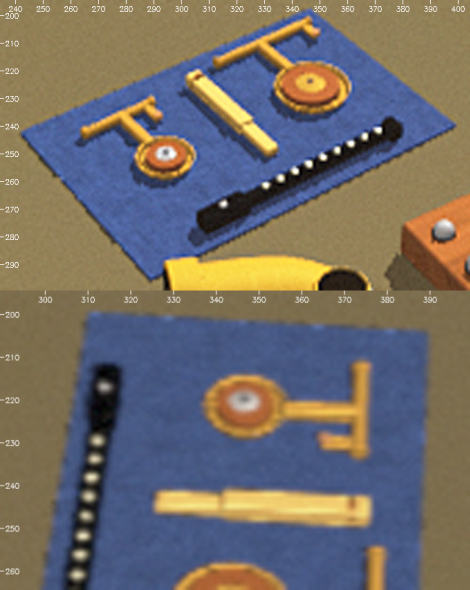

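```bash
python3 -c "
from plant import r
print(r.close_job())"
```

```text
the job is handed in; nothing more can be done
None
```

The job is handed in: both keys and the stick are on the mat, each pad lies in its cup, and the leak light looks unmoved in the last pictures. The hand-in gave no verdict.

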